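# Rack the blue tube sleeves by height

### The job

Put the four blue sleeves away on the plywood board: stand one upright over each dowel, fully down on the board, in order of height, with the tallest next to the upright end board and stepping down to the shortest at the far end. Leave the amber jar standing where it is.

Things in the scene. Friction and masses are not known exactly. Their poses are not given: they have to be found in the camera images.
- sleeve_36_mid (a point): The shortest of the four loose blue plastic sleeves: a plain tube standing upright, 36 mm long, outer diameter 48 mm, bore 30 mm (clear through), about 36 g (varies). This point is on its axis, half-way up (18 mm above its lower end); its z axis runs along the tube.
- sleeve_54_mid (a point): The second-shortest of the four loose blue plastic sleeves: a plain tube standing upright, 54 mm long, outer diameter 48 mm, bore 30 mm (clear through), about 54 g (varies). This point is on its axis, half-way up (27 mm above its lower end); its z axis runs along the tube.
- sleeve_72_mid (a point): The second-tallest of the four loose blue plastic sleeves: a plain tube standing upright, 72 mm long, outer diameter 48 mm, bore 30 mm (clear through), about 72 g (varies). This point is on its axis, half-way up (36 mm above its lower end); its z axis runs along the tube.
- sleeve_90_mid (a point): The tallest of the four loose blue plastic sleeves: a plain tube standing upright, 90 mm long, outer diameter 48 mm, bore 30 mm (clear through), about 90 g (varies). This point is on its axis, half-way up (45 mm above its lower end); its z axis runs along the tube.
- dowel_a: One of four identical fixed dark dowels in a row, 88 mm apart, along the middle of the fixed plywood board (430 x 70 mm, 18 mm thick). 12 mm thick, 16 mm high, in a flat brown ring mark 54 mm wide. Origin: centre of its foot, at the board's top, 18 mm above the table; z up, y along the row. The letter does not tell its place in the row (shuffled).
- dowel_b: One of four identical fixed dark dowels in a row, 88 mm apart, along the middle of the fixed plywood board (430 x 70 mm, 18 mm thick). 12 mm thick, 16 mm high, in a flat brown ring mark 54 mm wide. Origin: centre of its foot, at the board's top, 18 mm above the table; z up, y along the row. The letter does not tell its place in the row (shuffled).
- dowel_c: One of four identical fixed dark dowels in a row, 88 mm apart, along the middle of the fixed plywood board (430 x 70 mm, 18 mm thick). 12 mm thick, 16 mm high, in a flat brown ring mark 54 mm wide. Origin: centre of its foot, at the board's top, 18 mm above the table; z up, y along the row. The letter does not tell its place in the row (shuffled).
- dowel_d: One of four identical fixed dark dowels in a row, 88 mm apart, along the middle of the fixed plywood board (430 x 70 mm, 18 mm thick). 12 mm thick, 16 mm high, in a flat brown ring mark 54 mm wide. Origin: centre of its foot, at the board's top, 18 mm above the table; z up, y along the row. The letter does not tell its place in the row (shuffled).
- end_board: Upright plywood end board, fixed across one end of the plywood board (either end; the other has only a strip 8 mm high): 70 mm across, 18 mm thick, 65 mm high. Origin: centre of its underside, in line with the dowels, at the board's top (18 mm up); the dowels are 70, 158, 246 and 334 mm from it.
- jar: A bystander: amber glass jar with black cap, 48 mm wide, 85 mm high, standing loose among the sleeves. Origin: centre of its underside. Must be left where it stands. (A black plastic spool, 52 mm wide and 36 mm high, also stands loose among them; it is not part of the job.)
Mind the look-alikes: they are no part of the job. What is shaped like the part that bears sleeve_54_mid but green or pink is not meant.

How it is judged:
By the outcome, as a careful person would: the job done as asked, in the order asked, and still so for the second after the job is handed in, with the robot touching nothing.
It also fails if it takes over 106 s, if anything falls off the work surface, if the arm or the gripper's body presses on something with over 40 N, if the wrist force passes 120 N, or if a joint passes its speed limit or range.

### The arm

A 7-joint arm with a two-finger parallel gripper is mounted at the origin on the work surface. World frame = base frame: x ahead of the robot, y to its left, z up, the work surface at z = 0. Lengths are in m, angles in rad, forces in N, time in s.
With the tool pointing down it reaches from about 0.425 to 0.925 m from the base axis. Payload 6.8 kg.
Tool frame: the origin (TCP) lies at the very end of the fingers, on their centre line; the grasp point (between the pads) lies r.pinch_z behind it (r.pinch_z is the distance from the TCP to the grasp point, in m); z points along the fingers, y is the line along which they close (so a half turn about z gives the same grasp; the last joint's range is limited). The gripper opens to 85 mm and grips with 20 to 120 N. Pads are 22 mm wide; open, the fingers measure 114 mm over their backs; the gripper's body (76 mm by 85 mm) begins 54 mm behind the grasp point. The pads swing forward as they close: fully open they stand 13 mm farther back than shut.
Start: joints at [1.235, 0.477, 0.022, 1.555, -0.011, 1.109, -0.083], TCP at [0.152, -0.658, 0.231] pointing down, gripper open.
Joint ranges: [-2.96, 2.96], [-0.34, 2.1], [-1.41, 1.46], [0.24, 2.44], [-1.37, 4.51], [0.17, 1.92], [-2.96, 2.96]. Speed limits (rad/s): [2.39, 2.39, 3.14, 3.14, 3.14, 3.14, 3.14].

### API

Orientations are given as a rotation vector (axis times angle).
In Python, from bench import status, grab_frame, camera_model, r gives the robot as it stands. The module is installed in compiled form; this text tells all that it offers.
- The arm moves only by the shell command python3 -m creep 'ROWS' [FORCE]. ROWS is text: rows parted by semicolons, each of 7 numbers parted by spaces: the turn, a rotation vector about the tool's x, y, z in rad, then the shift along the tool's x, y, z in mm, then the opening, from -1 (shut) to 1 (fully open). In form: rx ry rz tx ty tz fingers; .... A call has 1 to 10 rows; each row is the pose to reach, as a shift and turn from the pose commanded when the call began, along the tool's axes at that moment; what a row does not reach only later rows make up. A row lasts 1/8 s, in which the tool goes at most 62.5 mm and 10.7 degrees, less where a joint would pass 70% of its speed; a pose out of reach is approached as far as the arm can. A call with a gripper value outside its range is refused whole. The fingers move at their own pace and stop on an object; FORCE is the grip in N (left out, the last holds). Time passes only in rows, so rows that repeat a pose let the fingers close. It gives the time, the measured TCP pose, the force, the opening and the grip force at its end, in the units of the state.
- status.get_obs(): the state, without advancing time (a new reading comes with each control period).
- grab_frame(name): name is "scene" or "top" or "wrist"; returns (picture, depth): 420x560x3 uint8, red, green, blue; 420x560 float32, m along the optical axis (not along the pixel's ray), 0 where there is no reading.
- camera_model(name): a dict with "K" (3x3 intrinsics, pixels), "rvec" (rotation vector, rad) and "tvec" (3), from world to camera coordinates, as OpenCV has them. Camera axes: x right, y down, z forward; pixel columns grow to the right and rows downward; lengths in m; the calibration is good to about 2 mm. A picture is of the moment at which its call begins: read the wrist's pose just before it. camera_model takes no time and is no camera call; for the wrist camera it gives the pose at the moment of the call.
- r.hand_in(): hands the job in; it is judged then, once.
The state is a dict: "clock": time; "joints": joint angles; "qvel": joint speeds; "tau": joint torques, N m; "tcp_pos": TCP position; "orientation": TCP orientation; "contact_force": force on the tool from outside, world axes, zero at the start; "moment": the same for the moment, N m; "grip_width": finger opening in m; "gripper_force": force on a finger pad.
Only numpy, scipy, OpenCV 4.12 (cv2) and the standard library are available. Lean on these libraries where they do the work, as an engineer would, in place of code of your own. Each camera call takes 0.05 s, during which the arm holds its last target. There are 200 camera calls.

## Working session

There is one attempt and no reset: what is moved stays moved. The work goes in short steps, Python scripts to look and compute and a shell command to move; the robot and the scene stay as the last step left them, time stands still between calls to the robot, and variables do not carry over. Pictures are saved under pics/ and viewed, at most 14 in all, crops included, and the job is handed in when it is done.

```bash
mkdir -p pics; cat > h.py <<'E'
import numpy as np,cv2
from bench import status,grab_frame,camera_model,r
from scipy.spatial.transform import Rotation as R
def snap(n,f=None):
    m=camera_model(n);p,d=grab_frame(n)
    np.savez(f'{f or n}.npz',p=p,d=d,K=m['K'],rv=m['rvec'],t=m['tvec'])
    cv2.imwrite(f'pics/{f or n}.png',cv2.cvtColor(p,cv2.COLOR_RGB2BGR))
def world(f):
    z=np.load(f'{f}.npz');d=z['d'];K=z['K'];v,u=np.mgrid[:d.shape[0],:d.shape[1]]
    c=np.stack([(u-K[0,2])/K[0,0]*d,(v-K[1,2])/K[1,1]*d,d],-1)
    Rm=R.from_rotvec(z['rv'].ravel()).as_matrix()
    return z['p'],(c-z['t'].ravel())@Rm,d
E
python3 - <<'E'
from h import *
snap('top');snap('scene')
o=status.get_obs();print(o['tcp_pos'],o['orientation'],R.from_rotvec(o['orientation']).as_matrix().round(3),r.pinch_z,o['grip_width'],o['clock'])
E
```

```text
[ 0.15228242 -0.65702967  0.23041854] [-3.11958914e+00 -3.56835052e-01  5.25611674e-04] [[ 0.974  0.226 -0.001]
 [ 0.226 -0.974  0.002]
 [-0.    -0.002 -1.   ]] 0.0187 0.08556054656151031 0.1
```

View pics/top.png

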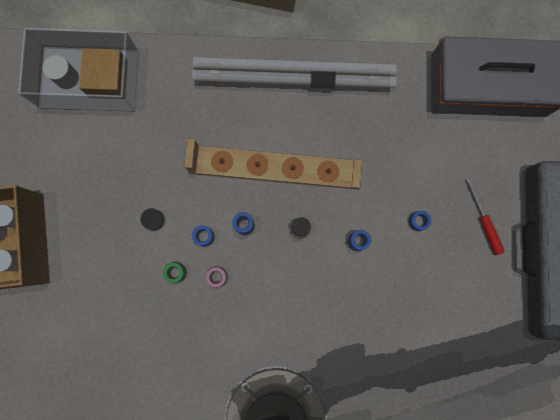

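View pics/scene.png

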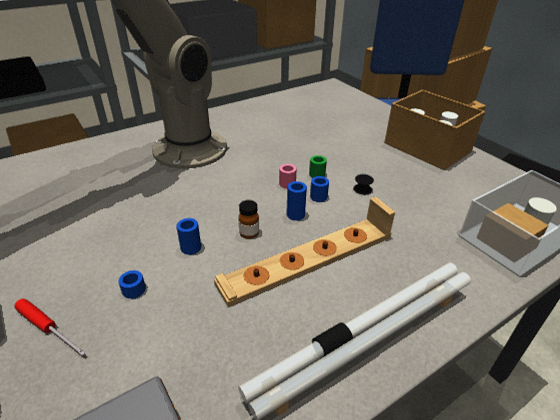

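Top view: the blue sleeves are at (203,236), (243,223), (360,240) and (420,220). The look-alikes are green (174,272) and pink (216,277), the jar is at (300,227) and the spool at (151,219). The end board is at the left (190,155), with dowels at (222,161), (257,164), (293,168) and (328,171). I'll get each sleeve's height from depth.

```bash
python3 - <<'E'
from h import *
p,W,d=world('top')
hsv=cv2.cvtColor(p,cv2.COLOR_RGB2HSV)
for n,(u,v) in dict(s1=(203,236),s2=(243,223),s3=(360,240),s4=(420,220),jar=(300,227),spool=(151,219),green=(174,272),pink=(216,277)).items():
    w=W[v-16:v+17,u-16:u+17].reshape(-1,3)
    w=w[w[:,2]>.02];zt=np.percentile(w[:,2],90);t=w[abs(w[:,2]-zt)<.006]
    c,rad=cv2.minEnclosingCircle(t[:,:2].astype(np.float32))
    print(n,'z',zt.round(4),'mean',t.mean(0).round(4),'circ',np.round(c,4),round(rad,4),len(t))
D=[]
for (u,v) in [(222,161),(257,164),(293,168),(328,171)]:
    w=W[v-8:v+9,u-8:u+9].reshape(-1,3);t=w[w[:,2]>.028]
    b=hsv[v-14:v+15,u-14:u+15];w2=W[v-14:v+15,u-14:u+15];m=(b[...,0]<14)&(b[...,1]>130)
    c,rad=cv2.minEnclosingCircle(w2[m][:,:2].astype(np.float32))
    print('dowel',t.mean(0).round(4),len(t),'ring',np.round(c,4),round(rad,4),m.sum(),np.median(w2[m][:,2]))
w=W[135:180,180:205].reshape(-1,3);t=w[w[:,2]>.07];print('end',t.mean(0).round(4),len(t))
im=cv2.imread('pics/top.png')[130:290,130:440];cv2.imwrite('pics/crop1.png',cv2.resize(im,None,fx=2.5,fy=2.5,interpolation=cv2.INTER_CUBIC))
E
```

```text
s1 z 0.0575 mean [0.4284 0.1892 0.0552] circ [0.4282 0.1891] 0.0238 174
s2 z 0.0942 mean [0.4586 0.0918 0.0916] circ [0.4583 0.0913] 0.024 171
s3 z 0.0756 mean [ 0.4285 -0.1852  0.0732] circ [ 0.4286 -0.1857] 0.024 187
s4 z 0.0398 mean [ 0.4824 -0.337   0.0374] circ [ 0.4833 -0.3366] 0.0243 163
jar z 0.0884 mean [ 0.4542 -0.0442  0.086 ] circ [ 0.4545 -0.0444] 0.0215 241
spool z 0.0402 mean [0.465  0.3156 0.0376] circ [0.4653 0.3155] 0.0257 301
green z 0.0577 mean [0.3384 0.2525 0.0552] circ [0.3382 0.2527] 0.0238 174
pink z 0.0572 mean [0.3317 0.1519 0.0548] circ [0.3311 0.1524] 0.0239 182
dowel [0.591  0.1402 0.1454] 23 ring [0.4915 0.0843] 0.1662 279 0.019937832461693006
dowel [0.609  0.0658 0.0345] 20 ring [0.609  0.0647] 0.0256 277 0.01996923610605736
dowel [ 0.5906 -0.0206  0.0982] 20 ring [ 0.4874 -0.0088] 0.1429 282 0.01955713635288689
dowel [ 0.5869 -0.1042  0.0929] 22 ring [ 0.4827 -0.0599] 0.1523 282 0.020091830855597077
end [0.6121 0.2182 0.1064] 260
```

View pics/crop1.png

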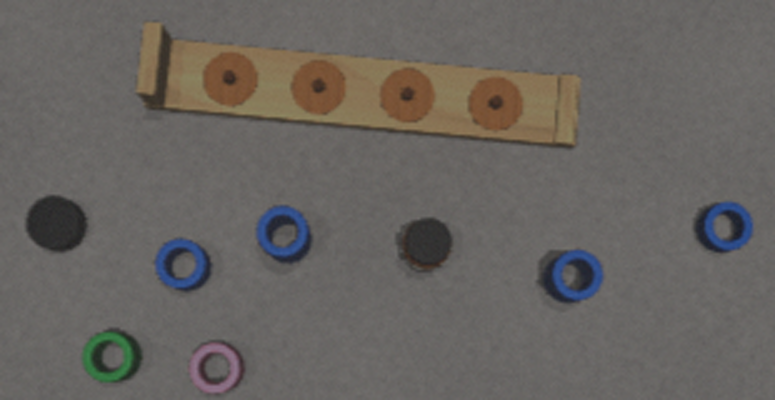

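The crop confirms the four blue rings: 54 at (182,265), 90 at (283,233), 72 at (576,275), 36 at (724,227). Their depth heights agree, with about a 2–4 mm bias. Green and pink are left out. Next I'll fit the dowel row robustly.

```bash
cat >> h.py <<'E'
S={54:(.4283,.1892),90:(.4585,.0915),72:(.4286,-.1855),36:(.4829,-.3368)}
def go(x,y,z,yaw=None):
    """yaw = world angle of tool y axis; prints tool-frame shift mm and turn"""
    o=status.get_obs();Rm=R.from_rotvec(o['orientation'])
    d=Rm.inv().apply(np.array([x,y,z])-o['tcp_pos'])*1000
    s=f'shift {d.round(1)}'
    if yaw is not None:
        T=np.array([[np.sin(yaw),np.cos(yaw),0],[-np.cos(yaw),np.sin(yaw),0],[0,0,-1]]).T
        T=np.column_stack([[np.sin(yaw),-np.cos(yaw),0],[np.cos(yaw),np.sin(yaw),0],[0,0,-1]])
        s+=f' turn {(Rm.inv()*R.from_matrix(T)).as_rotvec().round(4)}'
    print(s,'tcp',o['tcp_pos'].round(4),'gw',round(o['grip_width'],4),'gf',np.round(o['gripper_force'],1),'t',o['clock'])
E
python3 - <<'E'
from h import *
p,W,d=world('top');hsv=cv2.cvtColor(p,cv2.COLOR_RGB2HSV)
C=[];A=[]
for (u,v) in [(222,161),(257,164),(293,168),(328,171)]:
    w=W[v-5:v+6,u-5:u+6].reshape(-1,3);t=w[(w[:,2]>.028)&(w[:,2]<.042)]
    b=hsv[v-14:v+15,u-14:u+15];w2=W[v-14:v+15,u-14:u+15]
    m=(b[...,0]<14)&(b[...,1]>130)&(w2[...,2]>.012)&(w2[...,2]<.028)
    m&=np.hypot(*np.moveaxis(w2[...,:2]-t.mean(0)[:2],-1,0))<.032
    c,rad=cv2.minEnclosingCircle(w2[m][:,:2].astype(np.float32))
    print(t.mean(0).round(4),len(t),'ring',np.round(c,4),round(rad,4)); C.append(t.mean(0)[:2]);A.append(c)
w=W[135:180,180:205].reshape(-1,3);t=w[(w[:,2]>.075)&(w[:,2]<.095)];print('end',t.mean(0).round(4),len(t))
for X in (C,A):
    X=np.array(X);m=X.mean(0);u=np.linalg.svd(X-m)[2][0];u*=np.sign(u[1])
    print('fit',u,np.degrees(np.arctan2(-u[0],u[1])));[print((m+u*k*.088).round(4)) for k in(1.5,.5,-.5,-1.5)]
    print('perp yaw',np.arctan2(-u[0],u[1]))
    yaw=np.arctan2(-u[0],u[1])
go(*S[90],.20,yaw)
E
```

```text
[0.6144 0.153  0.0349] 21 ring [0.6145 0.1531] 0.0263
[0.609  0.0658 0.0345] 20 ring [0.609  0.0647] 0.0256
[ 0.6035 -0.0219  0.0347] 19 ring [ 0.6044 -0.0225] 0.0262
[ 0.5984 -0.1094  0.0351] 21 ring [ 0.5986 -0.1109] 0.0261
end [0.6176 0.2227 0.0836] 240
fit [0.06080667 0.99814956] -3.4861162984671585
[0.6143 0.1536]
[0.609  0.0658]
[ 0.6036 -0.022 ]
[ 0.5983 -0.1099]
perp yaw -0.060844207515689266
fit [0.05936114 0.99823657] -3.4031436577223366
[0.6145 0.1529]
[0.6092 0.065 ]
[ 0.604  -0.0228]
[ 0.5988 -0.1107]
perp yaw -0.05939606174561772Traceback (most recent call last):
  File "<stdin>", line 17, in <module>
  File "h.py", line 22, in go
    s+=f' turn {(Rm.inv()*R.from_matrix(T)).as_rotvec().round(4)}'
                          ~~~~~~~~~~~~~^^^
  File "scipy/spatial/transform/_rotation.pyx", line 1143, in scipy.spatial.transform._rotation.Rotation.from_matrix
ValueError: Non-positive determinant (left-handed or null coordinate frame) in rotation matrix 0: [[-0.05936114  0.99823657  0.        ]
 [-0.99823657 -0.05936114  0.        ]
 [ 0.          0.         -1.        ]].
```

```bash
sed -i '/T=np.array/d; s/\[np.sin(yaw),-np.cos(yaw),0\]/[-np.sin(yaw),np.cos(yaw),0]/' h.py
cat >> h.py <<'E'
D={90:(.6144,.1533),72:(.6091,.0654),54:(.6038,-.0224),36:(.5985,-.1103)}
Y=-.060
E
python3 - <<'E'
from h import *
go(*S[36],.20,Y)
E
```

```text
shift [ 394.4 -237.2   30.8] turn [-1.500e-03 -1.000e-03 -1.283e+00] tcp [ 0.1523 -0.657   0.2304] gw 0.0856 gf 0.0 t 0.1
```

```bash
python3 -m creep '0 0 -1.283 394 -237 31 1;0 0 -1.283 394 -237 31 1;0 0 -1.283 394 -237 31 1;0 0 -1.283 394 -237 31 1;0 0 -1.283 394 -237 31 1;0 0 -1.283 394 -237 31 1;0 0 -1.283 394 -237 31 1;0 0 -1.283 394 -237 31 1;0 0 -1.283 394 -237 31 1;0 0 -1.283 394 -237 31 1' 30
python3 -c "
from h import *
go(*S[90],.19,Y)"
```

```text
clock: 1.35
tcp_pos: [0.4815, -0.339, 0.2]
orientation: [-2.289, -2.151, 0.002]
contact_force: [-0.2, -0.6, 0.0]
grip_width: 0.0852
gripper_force: 0.0
shift [428.2 -49.5   9.8] turn [-0.0012  0.0005 -0.0018] tcp [ 0.4815 -0.339   0.2   ] gw 0.0852 gf 0.0 t 1.35
```

```bash
python3 -m creep '0 0 0 428 -50 10 1;0 0 0 428 -50 10 1;0 0 0 428 -50 10 1;0 0 0 428 -50 10 1;0 0 0 428 -50 10 1;0 0 0 428 -50 10 1;0 0 0 428 -50 10 1;0 0 0 428 -50 10 1;0 0 0 428 -50 10 1'
python3 -c "
from h import *
go(*S[90],.055,Y)
snap('wrist','w1')"
```

```text
clock: 2.48
tcp_pos: [0.4587, 0.0905, 0.1902]
orientation: [2.289, 2.151, -0.001]
contact_force: [-0.8, -1.6, 0.4]
grip_width: 0.0853
gripper_force: 0.0
shift [  1.1  -0.2 135.2] turn [-0.0001  0.0012 -0.0024] tcp [0.4587 0.0905 0.1902] gw 0.0853 gf 0.0 t 2.475
```

View pics/w1.png

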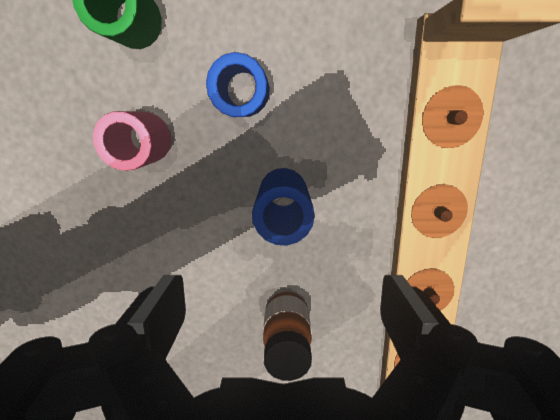

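Wrist view: the 90 mm sleeve at (283,215) is centred between the fingers, so I'll descend and grip.

```bash
python3 -m creep '0 0 0 1 0 60 1;0 0 0 1 0 120 1;0 0 0 1 0 135 1;0 0 0 1 0 135 1;0 0 0 1 0 135 0;0 0 0 1 0 135 -1;0 0 0 1 0 135 -1;0 0 0 1 0 135 -1;0 0 0 1 0 135 -1;0 0 0 1 0 135 -1' 30
python3 -m creep '0 0 0 0 0 0 -1;0 0 0 0 0 0 -1;0 0 0 0 0 -50 -1;0 0 0 0 0 -100 -1;0 0 0 0 0 -110 -1;0 0 0 0 0 -110 -1'
python3 -c "
from h import *
go(*D[90],.165,Y)"
```

```text
clock: 3.78
tcp_pos: [0.4599, 0.0938, 0.0571]
orientation: [2.286, 2.152, 0.004]
contact_force: [-2.0, -0.3, 8.1]
grip_width: 0.0473
gripper_force: 29.5
clock: 4.53
tcp_pos: [0.4589, 0.0933, 0.166]
orientation: [2.286, 2.152, 0.002]
contact_force: [0.2, -0.6, -1.2]
grip_width: 0.0468
gripper_force: 31.7
shift [ 69.3 151.6   1.3] turn [ 0.0021  0.0003 -0.0005] tcp [0.4589 0.0933 0.166 ] gw 0.0468 gf 31.7 t 4.525
```

```bash
python3 -m creep '0 0 0 23 50 0 -1;0 0 0 46 100 0 -1;0 0 0 69 152 1 -1;0 0 0 69 152 1 -1;0 0 0 69 152 1 -1;0 0 0 69 152 30 -1;0 0 0 69 152 55 -1;0 0 0 69 152 55 -1;0 0 0 69 152 55 -1'
python3 -c "
from h import *
go(*D[90],.077,Y);snap('wrist','w2');snap('scene','s2')"
```

```text
clock: 5.65
tcp_pos: [0.6143, 0.1531, 0.1111]
orientation: [2.287, 2.154, 0.0]
contact_force: [-0.1, -0.2, -1.1]
grip_width: 0.0476
gripper_force: 31.7
shift [ 0.2  0.1 34.1] turn [0.0006 0.0001 0.    ] tcp [0.6143 0.1531 0.1111] gw 0.0476 gf 31.7 t 5.65
```

View pics/s2.png

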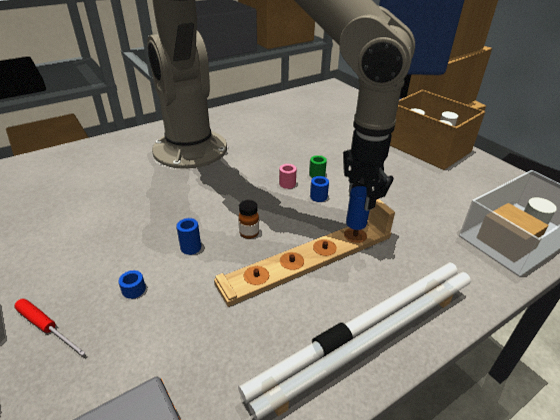

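The sleeve hangs upright at (357,210), right over the dowel nearest the end board. Lowering.

```bash
python3 -m creep '0 0 0 0 0 15 -1;0 0 0 0 0 28 -1;0 0 0 0 0 32 -1;0 0 0 0 0 35 -1;0 0 0 0 0 35 -1'
python3 -m creep '0 0 0 0 0 0 0;0 0 0 0 0 0 1;0 0 0 0 0 0 1;0 0 0 0 0 0 1;0 0 0 0 0 -50 1;0 0 0 0 0 -110 1;0 0 0 0 0 -125 1;0 0 0 0 0 -125 1'
python3 -c "
from h import *
go(*S[72],.20,Y);snap('wrist','w3')"
```

```text
clock: 6.38
tcp_pos: [0.6146, 0.1535, 0.0755]
orientation: [2.287, 2.154, 0.001]
contact_force: [-0.8, -0.3, -1.2]
grip_width: 0.0474
gripper_force: 31.7
clock: 7.38
tcp_pos: [0.615, 0.1534, 0.2013]
orientation: [2.286, 2.153, 0.003]
contact_force: [-0.4, -0.6, -0.2]
grip_width: 0.0857
gripper_force: 0.0
shift [-349.5 -165.6    0.8] turn [ 0.0022 -0.0004 -0.0003] tcp [0.615  0.1534 0.2013] gw 0.0857 gf 0.0 t 7.375
```

View pics/w3.png

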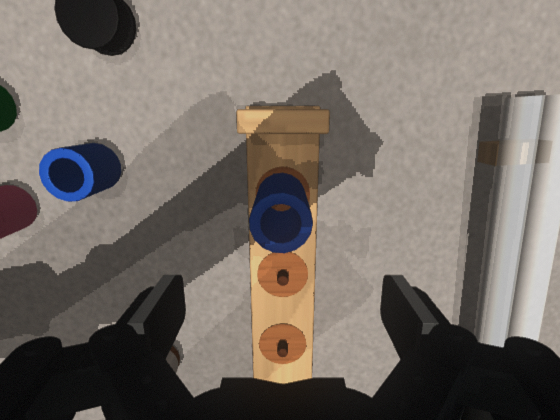

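The 90 mm sleeve stands over the first dowel at (281,215), inside its ring. Next is the 72.

```bash
python3 -m creep '0 0 0 -350 -166 0 1;0 0 0 -350 -166 0 1;0 0 0 -350 -166 0 1;0 0 0 -350 -166 0 1;0 0 0 -350 -166 0 1;0 0 0 -350 -166 0 1;0 0 0 -350 -166 0 1;0 0 0 -350 -166 0 1;0 0 0 -350 -166 0 1;0 0 0 -350 -166 0 1'
python3 -c "
from h import *
go(*S[72],.04,Y)"
```

```text
clock: 8.68
tcp_pos: [0.4285, -0.1846, 0.2001]
orientation: [-2.283, -2.157, -0.001]
contact_force: [0.1, -0.6, -0.2]
grip_width: 0.0855
gripper_force: 0.0
shift [-1.000e+00  1.000e-01  1.601e+02] turn [-0.     -0.0007  0.0031] tcp [ 0.4285 -0.1846  0.2001] gw 0.0855 gf 0.0 t 8.675
```

```bash
python3 -m creep '0 0 0 -1 0 60 1;0 0 0 -1 0 120 1;0 0 0 -1 0 160 1;0 0 0 -1 0 160 1;0 0 0 -1 0 160 0;0 0 0 -1 0 160 -1;0 0 0 -1 0 160 -1;0 0 0 -1 0 160 -1;0 0 0 -1 0 160 -1;0 0 0 -1 0 160 -1' 30
python3 -m creep '0 0 0 0 0 0 -1;0 0 0 0 0 0 -1;0 0 0 0 0 -50 -1;0 0 0 0 0 -100 -1;0 0 0 0 0 -130 -1;0 0 0 0 0 -130 -1'
python3 -c "
from h import *
go(*D[72],.17,Y)"
```

```text
clock: 9.93
tcp_pos: [0.4291, -0.1877, 0.0422]
orientation: [2.285, 2.151, 0.002]
contact_force: [-1.4, 0.8, 6.8]
grip_width: 0.0466
gripper_force: 29.7
clock: 10.68
tcp_pos: [0.4296, -0.188, 0.1737]
orientation: [2.283, 2.148, 0.003]
contact_force: [-0.1, -0.4, -1.4]
grip_width: 0.047
gripper_force: 31.7
shift [263.8 163.8   3.9] turn [ 0.0064  0.0032 -0.0007] tcp [ 0.4296 -0.188   0.1737] gw 0.047 gf 31.7 t 10.675
```

```bash
python3 -m creep '0 0 0 52 32 0 -1;0 0 0 104 65 0 -1;0 0 0 156 97 0 -1;0 0 0 208 130 0 -1;0 0 0 264 164 4 -1;0 0 0 264 164 4 -1;0 0 0 264 164 4 -1;0 0 0 264 164 40 -1;0 0 0 264 164 75 -1;0 0 0 264 164 75 -1'
python3 -c "
from h import *
go(*D[72],.06,Y)"
```

```text
clock: 11.92
tcp_pos: [0.6044, 0.0635, 0.0927]
orientation: [-2.288, -2.149, 0.009]
contact_force: [-0.0, -0.8, 0.2]
grip_width: 0.047
gripper_force: 31.6
shift [ 2.2  4.7 32.7] turn [-0.006   0.0027 -0.0025] tcp [0.6044 0.0635 0.0927] gw 0.047 gf 31.6 t 11.925
```

```bash
python3 -m creep '0 0 0 0 0 0 -1;0 0 0 0 0 0 -1'
python3 -c "
from h import *
go(*D[72],.06,Y)"
```

```text
clock: 12.18
tcp_pos: [0.6083, 0.0663, 0.0971]
orientation: [2.287, 2.152, 0.003]
contact_force: [0.1, 0.1, 0.4]
grip_width: 0.0471
gripper_force: 31.6
shift [-0.9  0.8 37.1] turn [ 0.0027 -0.0003 -0.0007] tcp [0.6083 0.0663 0.0971] gw 0.0471 gf 31.6 t 12.175
```

Settled within 1 mm. Lower and release.

```bash
python3 -m creep '0 0 0 -1 1 15 -1;0 0 0 -1 1 28 -1;0 0 0 -1 1 34 -1;0 0 0 -1 1 37 -1;0 0 0 -1 1 37 -1;0 0 0 -1 1 37 -1'
python3 -m creep '0 0 0 0 0 0 0;0 0 0 0 0 0 1;0 0 0 0 0 0 1;0 0 0 0 0 0 1;0 0 0 0 0 -50 1;0 0 0 0 0 -110 1;0 0 0 0 0 -140 1;0 0 0 0 0 -140 1'
python3 -c "
from h import *
go(*S[54],.20,Y);snap('wrist','w4')"
```

```text
clock: 12.92
tcp_pos: [0.607, 0.0656, 0.06]
orientation: [-2.286, -2.154, 0.004]
contact_force: [-10.9, -2.9, 21.3]
grip_width: 0.0467
gripper_force: 32.4
clock: 13.92
tcp_pos: [0.6099, 0.066, 0.201]
orientation: [2.285, 2.151, 0.007]
contact_force: [-1.5, -0.4, -0.7]
grip_width: 0.0856
gripper_force: 0.0
shift [ 112.1 -188.7    0.2] turn [ 0.0052 -0.001  -0.0002] tcp [0.6099 0.066  0.201 ] gw 0.0856 gf 0.0 t 13.925
```

View pics/w4.png

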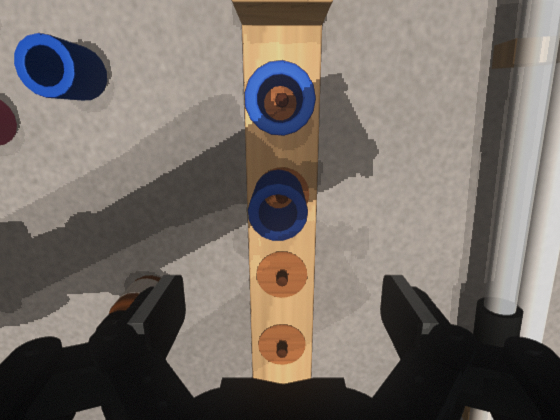

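The 72 mm sleeve is over the second dowel at (278,207). I'll check that it's seated later. Next is the 54.

```bash
python3 -m creep '0 0 0 112 -189 0 1;0 0 0 112 -189 0 1;0 0 0 112 -189 0 1;0 0 0 112 -189 0 1;0 0 0 112 -189 0 1;0 0 0 112 -189 0 1;0 0 0 112 -189 0 1'
python3 -c "
from h import *
p,W,d=world('w4')
for (u,v) in [(281,97),(278,207)]:
    w=W[v-40:v+41,u-40:u+41].reshape(-1,3);w=w[w[:,2]>.05];zt=np.percentile(w[:,2],85);t=w[abs(w[:,2]-zt)<.005];print(zt,cv2.minEnclosingCircle(t[:,:2].astype(np.float32)),np.polyfit(t[:,1]*1000,t[:,2]*1000,1))
go(*S[54],.025,Y)"
```

```text
clock: 14.85
tcp_pos: [0.427, 0.1876, 0.1977]
orientation: [-2.289, -2.151, 0.001]
contact_force: [-0.7, 0.2, 0.9]
grip_width: 0.0852
gripper_force: 0.0
0.1084540532361717 ((0.6121124029159546, 0.14995026588439941), 0.024059129878878593) [-1.86440679e-03  1.07973488e+02]
0.09036245201287237 ((0.6051955819129944, 0.06604503095149994), 0.024034032598137856) [-5.07030435e-03  8.99635268e+01]
shift [  1.7   1.4 172.7] turn [-0.0009  0.0002 -0.0021] tcp [0.427  0.1876 0.1977] gw 0.0852 gf 0.0 t 14.85
```

Both are seated: the tops measure 108 and 90 mm, exactly as they should. Pick the 54.

```bash
python3 -m creep '0 0 0 1 0 60 1;0 0 0 1 0 120 1;0 0 0 1 0 172 1;0 0 0 1 0 172 1;0 0 0 1 0 172 0;0 0 0 1 0 172 -1;0 0 0 1 0 172 -1;0 0 0 1 0 172 -1;0 0 0 1 0 172 -1;0 0 0 1 0 172 -1' 30
python3 -m creep '0 0 0 0 0 0 -1;0 0 0 0 0 0 -1;0 0 0 0 0 -50 -1;0 0 0 0 0 -100 -1;0 0 0 0 0 -155 -1;0 0 0 0 0 -155 -1;0 0 0 0 0 -155 -1'
python3 -c "
from h import *
go(*D[54],.18,Y)"
```

```text
clock: 16.1
tcp_pos: [0.428, 0.1902, 0.0286]
orientation: [2.286, 2.151, 0.006]
contact_force: [-0.2, -0.4, 7.6]
grip_width: 0.047
gripper_force: 29.8
clock: 16.98
tcp_pos: [0.4263, 0.1891, 0.1819]
orientation: [2.287, 2.152, 0.001]
contact_force: [-0.0, -0.7, -0.5]
grip_width: 0.0466
gripper_force: 31.8
shift [-200.3  190.     2.3] turn [ 0.0016  0.0005 -0.0007] tcp [0.4263 0.1891 0.1819] gw 0.0466 gf 31.8 t 16.975
```

```bash
python3 -m creep '0 0 0 -40 38 0 -1;0 0 0 -80 76 0 -1;0 0 0 -120 114 0 -1;0 0 0 -160 152 0 -1;0 0 0 -200 190 2 -1;0 0 0 -200 190 2 -1;0 0 0 -200 190 2 -1;0 0 0 -200 190 2 -1'
python3 -m creep '0 0 0 0 0 50 -1;0 0 0 0 0 95 -1;0 0 0 0 0 95 -1;0 0 0 0 0 95 -1;0 0 0 0 0 95 -1'
python3 -c "
from h import *
go(*D[54],.047,Y)"
```

```text
clock: 17.98
tcp_pos: [0.6029, -0.0197, 0.1789]
orientation: [-2.283, -2.156, 0.001]
contact_force: [0.6, 0.5, -1.1]
grip_width: 0.0471
gripper_force: 31.8
clock: 18.6
tcp_pos: [0.6054, -0.021, 0.0866]
orientation: [2.285, 2.152, 0.004]
contact_force: [0.1, 0.4, -0.8]
grip_width: 0.0467
gripper_force: 31.8
shift [-1.6 -1.7 39.6] turn [ 0.0037 -0.0002  0.0003] tcp [ 0.6054 -0.021   0.0866] gw 0.0467 gf 31.8 t 18.6
```

```bash
python3 -m creep '0 0 0 -1 -1 15 -1;0 0 0 -1 -1 28 -1;0 0 0 -1 -1 35 -1;0 0 0 -1 -1 39 -1;0 0 0 -1 -1 39 -1;0 0 0 -1 -1 39 -1'
python3 -m creep '0 0 0 0 0 0 0;0 0 0 0 0 0 1;0 0 0 0 0 0 1;0 0 0 0 0 0 1;0 0 0 0 0 -50 1;0 0 0 0 0 -110 1;0 0 0 0 0 -150 1;0 0 0 0 0 -150 1'
python3 -c "
from h import *
go(*S[36],.18,Y);snap('wrist','w5')
p,W,d=world('w5')
w=W.reshape(-1,3);w=w[np.hypot(*(w[:,:2]-D[54]).T)<.04];w=w[w[:,2]>.04];zt=np.percentile(w[:,2],85);t=w[abs(w[:,2]-zt)<.005];print(zt,cv2.minEnclosingCircle(t[:,:2].astype(np.float32)))"
```

```text
clock: 19.35
tcp_pos: [0.6022, -0.0225, 0.0467]
orientation: [2.287, 2.154, -0.003]
contact_force: [-7.1, -1.9, 16.9]
grip_width: 0.0467
gripper_force: 33.4
clock: 20.35
tcp_pos: [0.6052, -0.022, 0.199]
orientation: [2.284, 2.15, 0.008]
contact_force: [-0.1, 0.5, 0.4]
grip_width: 0.0856
gripper_force: 0.0
shift [-321.6 -103.2   18.1] turn [ 0.0068 -0.0003 -0.0003] tcp [ 0.6052 -0.022   0.199 ] gw 0.0856 gf 0.0 t 20.35
0.28671935462796344 ((0.6044185161590576, -0.009214441291987896), 0.037285152822732925)
```

```bash
python3 -m creep '0 0 0 -322 -103 18 1;0 0 0 -322 -103 18 1;0 0 0 -322 -103 18 1;0 0 0 -322 -103 18 1;0 0 0 -322 -103 18 1;0 0 0 -322 -103 18 1;0 0 0 -322 -103 18 1;0 0 0 -322 -103 18 1;0 0 0 -322 -103 18 1'
python3 -c "
from h import *
p,W,d=world('w5')
w=W.reshape(-1,3);w=w[np.hypot(*(w[:,:2]-D[54]).T)<.04];w=w[(w[:,2]>.05)&(w[:,2]<.1)];zt=np.percentile(w[:,2],85);t=w[abs(w[:,2]-zt)<.005];print(zt,cv2.minEnclosingCircle(t[:,:2].astype(np.float32)))
go(*S[36],.015,Y)"
```

```text
clock: 21.52
tcp_pos: [0.4816, -0.3357, 0.177]
orientation: [-2.283, -2.157, -0.001]
contact_force: [-0.9, 1.1, 0.3]
grip_width: 0.0851
gripper_force: 0.0
0.07247848921958557 ((0.600433349609375, -0.024346863850951195), 0.023936768993735313)
shift [ -1.2   1.4 162. ] turn [-0.0001 -0.0009  0.003 ] tcp [ 0.4816 -0.3357  0.177 ] gw 0.0851 gf 0.0 t 21.525
```

54 is seated (top at 72 mm). Now the 36: a low grasp.

```bash
python3 -m creep '0 0 0 -1 1 60 1;0 0 0 -1 1 120 1;0 0 0 -1 1 160 1;0 0 0 -1 1 171 1;0 0 0 -1 1 171 0;0 0 0 -1 1 171 -1;0 0 0 -1 1 171 -1;0 0 0 -1 1 171 -1;0 0 0 -1 1 171 -1;0 0 0 -1 1 171 -1' 30
python3 -m creep '0 0 0 0 0 0 -1;0 0 0 0 0 0 -1;0 0 0 0 0 -50 -1;0 0 0 0 0 -100 -1;0 0 0 0 0 -145 -1;0 0 0 0 0 -145 -1;0 0 0 0 0 -145 -1'
python3 -c "
from h import *
go(*D[36],.15,Y)"
```

```text
clock: 22.78
tcp_pos: [0.4833, -0.3393, 0.0085]
orientation: [2.284, 2.151, 0.002]
contact_force: [-0.2, 2.3, 7.2]
grip_width: 0.0465
gripper_force: 31.2
clock: 23.65
tcp_pos: [0.4812, -0.3388, 0.1514]
orientation: [2.287, 2.153, -0.001]
contact_force: [0.5, -0.2, -1.2]
grip_width: 0.0468
gripper_force: 31.4
shift [235.1 103.3   1.3] turn [-0.      0.0006 -0.0003] tcp [ 0.4812 -0.3388  0.1514] gw 0.0468 gf 31.4 t 23.65
```

```bash
python3 -m creep '0 0 0 47 21 0 -1;0 0 0 94 42 0 -1;0 0 0 141 63 0 -1;0 0 0 188 84 0 -1;0 0 0 235 103 1 -1;0 0 0 235 103 1 -1;0 0 0 235 103 1 -1;0 0 0 235 103 1 -1'
python3 -m creep '0 0 0 0 0 50 -1;0 0 0 0 0 85 -1;0 0 0 0 0 85 -1;0 0 0 0 0 85 -1;0 0 0 0 0 85 -1'
python3 -c "
from h import *
go(*D[36],.028,Y)"
```

```text
clock: 24.65
tcp_pos: [0.5976, -0.1122, 0.1495]
orientation: [-2.289, -2.151, 0.003]
contact_force: [-0.4, 0.0, -0.4]
grip_width: 0.0466
gripper_force: 31.4
clock: 25.28
tcp_pos: [0.5999, -0.1107, 0.0672]
orientation: [2.286, 2.151, 0.003]
contact_force: [-0.2, -0.2, -0.2]
grip_width: 0.0466
gripper_force: 31.4
shift [ 0.3 -1.5 39.2] turn [ 0.0031  0.0004 -0.0006] tcp [ 0.5999 -0.1107  0.0672] gw 0.0466 gf 31.4 t 25.275
```

```bash
python3 -m creep '0 0 0 0 -1 15 -1;0 0 0 0 -1 28 -1;0 0 0 0 -1 35 -1;0 0 0 0 -1 39 -1;0 0 0 0 -1 39 -1;0 0 0 0 -1 39 -1'
python3 -m creep '0 0 0 0 0 0 0;0 0 0 0 0 0 1;0 0 0 0 0 0 1;0 0 0 0 0 0 1;0 0 0 0 0 -50 1;0 0 0 0 0 -110 1;0 0 0 0 0 -170 1;0 0 0 -200 -30 -170 1;0 0 0 -200 -30 -170 1;0 0 0 -200 -30 -170 1'
python3 -m creep '0 0 0 -100 0 0 1;0 0 0 -100 0 0 1;0 0 0 -100 0 0 1;0 0 0 -100 0 0 1'
python3 - <<'E'
from h import *
snap('top','top2');snap('scene','s3')
p,W,d=world('top2')
for n,c in {**D,'jar':(.4545,-.0444)}.items():
    w=W.reshape(-1,3);w=w[np.hypot(*(w[:,:2]-c).T)<.04];w=w[(w[:,2]>.04)&(w[:,2]<.115)];zt=np.percentile(w[:,2],85) if len(w) else 0;t=w[abs(w[:,2]-zt)<.006]
    print(n,zt,c,len(t) and cv2.minEnclosingCircle(t[:,:2].astype(np.float32)))
E
```

```text
clock: 26.02
tcp_pos: [0.5973, -0.11, 0.0266]
orientation: [-2.287, -2.154, 0.001]
contact_force: [-2.8, 0.7, 4.9]
grip_width: 0.0467
gripper_force: 31.9
clock: 27.28
tcp_pos: [0.5582, -0.2955, 0.1967]
orientation: [2.286, 2.154, 0.0]
contact_force: [0.5, 0.2, 0.0]
grip_width: 0.0855
gripper_force: 0.0
clock: 27.78
tcp_pos: [0.553, -0.3923, 0.1961]
orientation: [-2.286, -2.154, -0.001]
contact_force: [-0.3, 0.3, -0.7]
grip_width: 0.0856
gripper_force: 0.0
90 0.11009399218062886 (0.6144, 0.1533) ((0.6127265691757202, 0.1515156626701355), 0.02435220591723919)
72 0.09209783095202315 (0.6091, 0.0654) ((0.6058723330497742, 0.06763234734535217), 0.024292292073369026)
54 0.07526062574435964 (0.6038, -0.0224) ((0.6014162302017212, -0.02336730621755123), 0.023960821330547333)
36 0.05745535191780908 (0.5985, -0.1103) ((0.5968791842460632, -0.10851167887449265), 0.023609556257724762)
jar 0.08816413665869655 (0.4545, -0.0444) ((0.4543125033378601, -0.044188886880874634), 0.021522201597690582)
```

View pics/s3.png

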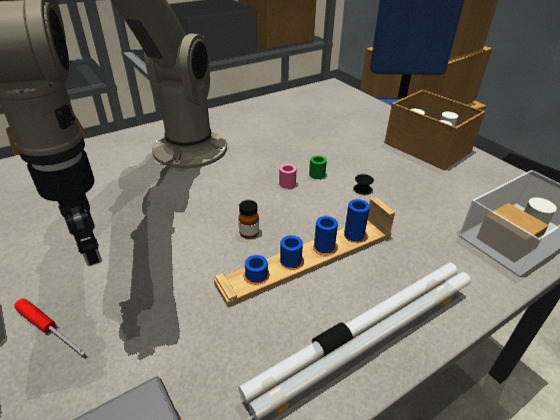

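View pics/top2.png

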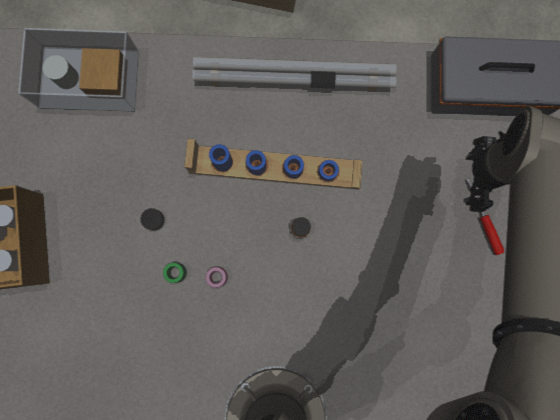

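All four stand on the dowels, stepping down from the end board: scene pixels (357,220), (326,234), (291,251), (256,268). The tops are at 18 mm plus each sleeve's length, and the jar has not moved. Handing in.

```bash
python3 -c "
from bench import r
print(r.hand_in())"
```

```text
the job is handed in; nothing more can be done
None
```

All four sleeves stand fully down on their dowels, tallest next to the end board and shortest at the far end; the jar was left where it stood, and the job was handed in at about 28 s (no verdict returned).

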